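# Lock the strap reel's shaft

### The job

Lock the strap reel's shaft: push the upright peg on the steel disc round until the slot across the disc lines up with the locking bar (either way round will do), then push the bar by its upright tab through the slot until its nose is fully home against the end stop of the keeper on the far side. It is all pushing, with the fingertips or the outside of the fingers: do not lift the bar or pick up anything, leave the other things on the table where they stand, and finish clear of everything.

Things in the scene. Friction and masses are not known exactly. Their poses are not given: they have to be found in the camera images.
- lock: Shaft lock, fixed: yellow base plate 305 x 130 x 16 mm flat on the table (the reel hangs out of sight below). Origin on the table surface, below the disc's vertical axis; z up; its x axis is the direction in which the bar is pushed. The plate runs from x = -220 to +85 mm, y = -65 to +65 mm.
- channel_mouth (a point): End of the open-topped grey-painted guide channel next to the disc, at lock x = -50 mm, y = 0, on its floor (20 mm above the table). The channel runs from here 162 mm along lock -x, is 14 mm wide inside, walls 12 mm thick, wall tops 32 mm above the table; the bar lies in it.
- keeper_stop (a point): Centre of the inner face of the keeper's end stop, at lock x = +64 mm, 26 mm above the table: the bar's nose touches here when home. The keeper is a grey-painted pocket on the disc's +x side (lock x 52 to 74 mm), 15 mm wide inside, walls 34 mm and stop 38 mm above the table.
- disc (a joint): Angle (rad, counter-clockwise from above) of the flat steel disc, radius 45 mm, top 38 mm above the table. A slot 17 mm wide runs right across it, in line with the bar at 0 and at pi; turns from -0.25 to 3.39, starts between 0.6 and 2.54. Stays where left; about 2 N at the peg turns it. Peg direction from the axis is this angle minus pi/2, from lock +x: at 0 on the -y side, at pi on +y.
- disc_peg (a point): Centre of the top face of the round upright steel peg on the disc, by which it is turned: diameter 16 mm, standing from 38 to 68 mm above the table, 32 mm from the disc's axis, square to the slot's direction.
- bar_nose (a point): Foremost point of the locking bar, 7 mm above its underside. A loose flat steel bar 140 mm long, 12 wide, 14 high, about 0.24 kg, with a rounded nose, lying in the channel and free to slide along lock x. The nose starts 6 to 20 mm short of the disc's rim and is home at keeper_stop.
- bar_tab (a point): Centre of the top edge of the bar's upright tab, 135 mm behind the nose, at the bar's tail: a steel plate 10 mm thick along the bar, 26 mm wide, from 34 to 70 mm above the table. The bar is pushed on the tab's rear face, 5 mm behind this point.
- tape_roll: Bystander: cardboard-brown ring of packing tape, 90 mm across, 48 mm high, lying flat beyond the keeper. Origin at the centre of its underside
- screwdriver: Bystander: screwdriver 180 mm long with a black handle, lying beside the lock. Origin under it
- snips: Bystander: fruit snips 150 mm long with dark rubber handles, lying beside the lock. Origin at their underside near the pivot
- punnet_a: Bystander: clear punnet of red grapes, 120 x 90 x 65 mm. Origin at the centre of its underside
- punnet_b: Bystander: a second such punnet, to the right of the lock. Origin at the centre of its underside
- mug: Bystander: white mug, 80 mm across, 90 mm high. Origin at the centre of its underside
- buckle_bin: Bystander: small grey open bin 130 x 100 x 55 mm. Origin at the centre of its underside
Not all that is in view belongs to the job. Leave any pink look-alike of the part that bears bar_nose alone.

How it is judged:
On the way:
1. the disc's slot is lined up with the bar (within 0.13 rad) while the bar's nose is still at the mouth of the slot ((value of joint disc between -0.13 and 0.13 rad or value of joint disc between 3.01 and 3.27 rad) and x of bar_nose in the frame of lock below -0.02 m), for 0.1 s.
At the end, for the whole second after the job is handed in: The bar lies flat through the disc's slot, its nose in the keeper within 6 mm of the end stop; the slot is in line with the bar within 0.13 rad and the disc is still (x of bar_nose in the frame of lock between 0.058 and 0.068 m and y of bar_nose in the frame of lock between -0.006 and 0.006 m and z of bar_nose in the frame of lock below 0.034 m and z of bar_tab in the frame of lock below 0.076 m and (value of joint disc between -0.13 and 0.13 rad or value of joint disc between 3.01 and 3.27 rad) and velocity of joint disc between -0.05 and 0.05 rad/s); the robot touches nothing.
It fails at once if the bar is lifted or tipped out of its channel (more than 12 mm up, or tilted more than 0.3 rad) (z of bar_nose in the frame of lock above 0.039 m or z of bar_tab in the frame of lock above 0.082 m or angle between bar_tab's own z axis and vertical above 0.3 rad).
It fails at once if a bystander is moved by more than 20 mm (distance of any of tape_roll, screwdriver, snips, punnet_a, punnet_b, mug, buckle_bin from where it was at the start of the episode above 0.02 m).
It also fails if it takes over 64 s, if anything falls off the work surface, if the arm or the gripper's body presses on something with over 40 N, if the wrist force passes 120 N, or if a joint passes its speed limit or range.

### The arm

A 6-joint arm with a two-finger parallel gripper is mounted at the origin on the work surface. World frame = base frame: x ahead of the robot, y to its left, z up, the work surface at z = 0. Lengths are in m, angles in rad, forces in N, time in s.
With the tool pointing down it reaches from about 0.425 to 0.925 m from the base axis. Payload 12.5 kg.
Tool frame: the origin (TCP) lies on the centre line of the jaws, within the pads' length; the fingertips stand 25 mm ahead of it and the grasp point (between the pads) lies 6 mm ahead of it; z points along the fingers, y is the line along which they close (so a half turn about z gives the same grasp; the last joint's range is limited). The gripper opens to 85 mm and grips with 20 to 120 N. Pads are 22 mm wide; open, the fingers measure 114 mm over their backs; the gripper's body (76 mm by 85 mm) begins 54 mm behind the grasp point. The pads swing forward as they close: fully open they stand 13 mm farther back than shut.
Start: joints at [-1.441, 0.491, 1.559, -0, 1.092, -0.106], TCP at [0.146, -0.608, 0.256] pointing down, gripper open.
Joint ranges: [-3.1, 3.1], [-0.84, 2.19], [0.05, 2.79], [-1.13, 4.28], [0.06, 2.93], [-2.69, 2.69]. Speed limits (rad/s): [2.22, 2.22, 2.79, 3.14, 3.14, 3.14].

### API

Orientations are given as a unit quaternion [w, x, y, z].
In Python, from rig import robot gives the robot as it stands. The module is installed in compiled form; this text tells all that it offers.
- The arm moves only by the tool servo_tool, never from a script. Its argument "series" is a list of rows, each a list of 7 numbers: the shift along the world's x, y, z in units of 25 mm (1.0 is 25 mm), then the turn, a rotation vector about the world's x, y, z in rad, then the closure, from -1 (fully open) to 1 (shut), so that 0 is half open. A call has 1 to 5 rows; each row shifts and turns the commanded pose from where the row before left it; what a row does not reach is not made up. A row lasts 1/12 s, in which the tool goes at most 41.7 mm and 7.16 degrees, less where a joint would pass 70% of its speed; a pose out of reach is approached as far as the arm can. A call is refused whole if a number of a shift passes 1 or a number of a turn 0.125, either way. A call with a gripper value outside its range is refused whole. The fingers move at their own pace and stop on an object; the grip force is fixed at half the most. Time passes only in rows, so rows that do not move let the fingers close. It gives the time, the measured TCP pose, the force, the opening and the grip force at its end, in the units of the state.
- robot.observe(): the state, without advancing time (a new reading comes with each control period).
- robot.get_image(name): name is "scene" or "top"; returns a dict with "color" (420x560x3 uint8, red, green, blue), "fx", "fy", "cx", "cy" (pixels), "view" (4x4, takes a point from world to camera coordinates). Camera axes: x right, y up, looking along -z (the intrinsics and any distortion apply to the point x, -y, -z); pixel columns grow to the right and rows downward; lengths in m; the calibration is good to about 2 mm. A picture is of the moment at which its call begins. There is no depth.
- robot.job_done(): hands the job in; it is judged then, once.
Trained networks look in the newest picture that a camera, given by its name, has taken for a name from the list of things; names that differ only in an ending like _2 or _b are one class to them, and where a whole thing is asked for, a point or a joint stands for the part that bears it (a point fixed in the world has none). Each returns a list of dicts, best first, with "conf" (0 to 1); they miss things now and then, are a little off and sometimes report something else, mostly with a low value. They report only what shows in the picture. A call takes as long as a camera call. They do not tell look-alikes from the thing itself.
- robot.look_for(camera, target): "point" ([column, row] in pixels, amid what is visible of it).
- robot.spot_point(camera, target): "point" ([column, row] in pixels: a listed point, or the origin of a listed thing).
The state is a dict: "time_s": time; "joints": joint angles; "joint_velocities": joint speeds; "joint_torque": joint torques, N m; "tcp_pos": TCP position; "tool_rot": TCP orientation; "wrist_force": force on the tool from outside, world axes, zero at the start; "moment": the same for the moment, N m; "gripper_width": finger opening in m; "gripper_force": force on a finger pad.
Only numpy, scipy, OpenCV 4.12 (cv2) and the standard library are available. Lean on these libraries where they do the work, as an engineer would, in place of code of your own. Each camera call takes 0.05 s, during which the arm holds its last target. There are 200 camera calls.

## Working session

There is one attempt and no reset: what is moved stays moved. The work goes in short steps, Python scripts to look and compute and a tool call to move; the robot and the scene stay as the last step left them, time stands still between calls to the robot, and variables do not carry over. Pictures are saved under pics/ and viewed, at most 10 in all, crops included, and the job is handed in when it is done.

Besides the shell and the picture viewer there is one more tool, called after "Emit:" as name(argument=value, ...) on one line, values as JSON. servo_tool: Moves the arm, as the interface text tells. Its arguments: {"type":"object","properties":{"series":{"type":"array"}},"required":["series"]}

```bash
mkdir -p pics
cat > h.py <<'E'
import numpy as np, cv2
from rig import robot
def ray(im,p):
    V=np.array(im["view"]);R=V[:3,:3];t=V[:3,3]
    d=np.array([(p[0]-im["cx"])/im["fx"],-(p[1]-im["cy"])/im["fy"],-1.])
    return -R.T@t, R.T@d
def atz(im,p,z):
    c,d=ray(im,p); return c+d*(z-c[2])/d[2]
def proj(im,P):
    V=np.array(im["view"]);q=V[:3,:3]@np.array(P)+V[:3,3]
    return np.array([im["cx"]+im["fx"]*q[0]/-q[2], im["cy"]+im["fy"]*q[1]/q[2]])
E
python3 - <<'E'
from h import *
np.set_printoptions(precision=3,suppress=True)
Z=dict(lock=0,channel_mouth=.02,keeper_stop=.026,disc_peg=.068,bar_nose=.027,bar_tab=.07,tape_roll=0,screwdriver=0,snips=0,punnet_a=0,mug=0,buckle_bin=0)
for c in("scene","top"):
    im=robot.get_image(c); cv2.imwrite(f"pics/{c}0.png",im["color"][:,:,::-1]); print(c,[k for k in im if k not in("color","view")],ray(im,(280,210)))
    for n,z in Z.items():
        for r in robot.spot_point(c,n)[:3]: print(n,np.array(r["point"]),round(r["conf"],2),atz(im,r["point"],z))
print(robot.observe())
E
```

```text
scene ['fx', 'fy', 'cx', 'cy'] (array([1.315, 0.383, 1.   ]), array([-0.63 , -0.287, -0.722]))
lock [320.4 252.3] 0.74 [0.535 0.141 0.   ]
channel_mouth [301.1 236. ] 0.81 [0.521 0.081 0.02 ]
keeper_stop [341.5 255.5] 0.91 [0.542 0.198 0.026]
keeper_stop [424.7 317.6] 0.47 [0.631 0.426 0.026]
disc_peg [320.6 246.4] 0.83 [0.571 0.151 0.068]
bar_nose [304.2 232.5] 0.78 [0.513 0.086 0.027]
bar_nose [268.  155.8] 0.72 [ 0.279 -0.129  0.027]
bar_nose [178.  246.4] 0.56 [ 0.688 -0.182  0.027]
bar_tab [208.9 197. ] 0.6 [ 0.539 -0.175  0.07 ]
bar_tab [224.9 145.6] 0.59 [ 0.336 -0.24   0.07 ]
bar_tab [264.4 196. ] 0.52 [ 0.475 -0.045  0.07 ]
tape_roll [377.2 280.1] 0.96 [0.557 0.298 0.   ]
tape_roll [268.4 258.6] 0.52 [0.609 0.03  0.   ]
screwdriver [329.1 216.7] 0.9 [0.409 0.117 0.   ]
snips [265.1 261.8] 0.86 [0.621 0.027 0.   ]
snips [138.7 216.7] 0.4 [ 0.627 -0.35   0.   ]
punnet_a [299.1 301.7] 0.74 [0.693 0.15  0.   ]
punnet_a [162.8 173.5] 0.57 [ 0.453 -0.389  0.   ]
mug [135.  218.7] 0.78 [ 0.637 -0.355  0.   ]
buckle_bin [423.7 314.9] 0.63 [0.606 0.423 0.   ]
top ['fx', 'fy', 'cx', '
[... 830 characters left out ...]
.66 [0.617 0.031 0.   ]
punnet_a [446.6 246. ] 0.97 [ 0.445 -0.378  0.   ]
punnet_a [237.5 150.7] 0.83 [0.685 0.158 0.   ]
mug [436.3 174.2] 0.64 [ 0.629 -0.355  0.   ]
buckle_bin [135.8 181. ] 0.8 [0.603 0.42  0.   ]
{'time_s': 1.3, 'joints': array([-1.441,  0.491,  1.559,  0.   ,  1.092, -0.106]), 'joint_velocities': array([ 0.001, -0.001,  0.001, -0.   , -0.   ,  0.001]), 'joint_torque': array([ -0.003, -61.828, -26.185,  -0.   ,   0.   ,   0.   ]), 'tcp_pos': array([ 0.146, -0.608,  0.256]), 'tool_rot': array([0.   , 0.993, 0.118, 0.   ]), 'wrist_force': array([ 0.204, -0.034,  0.136]), 'moment': array([-0.016, -0.006,  0.072]), 'gripper_force': 0.0, 'gripper_width': 0.08565177745446624}
```

Run:
```python
import cv2
im=cv2.imread("pics/top0.png"); cv2.imwrite("pics/c1.png",cv2.resize(im[130:270,160:350],(760,560),interpolation=cv2.INTER_CUBIC))
```

```text
(no output)
```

View pics/top0.png

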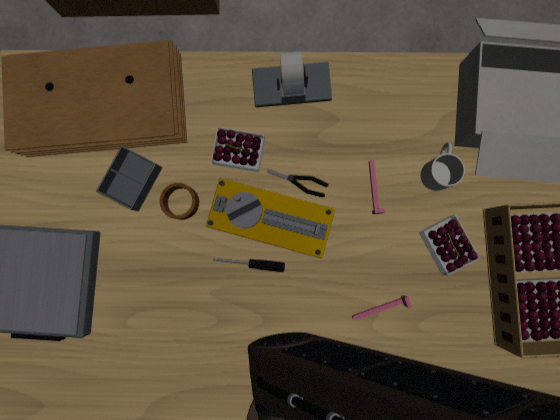

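View pics/c1.png

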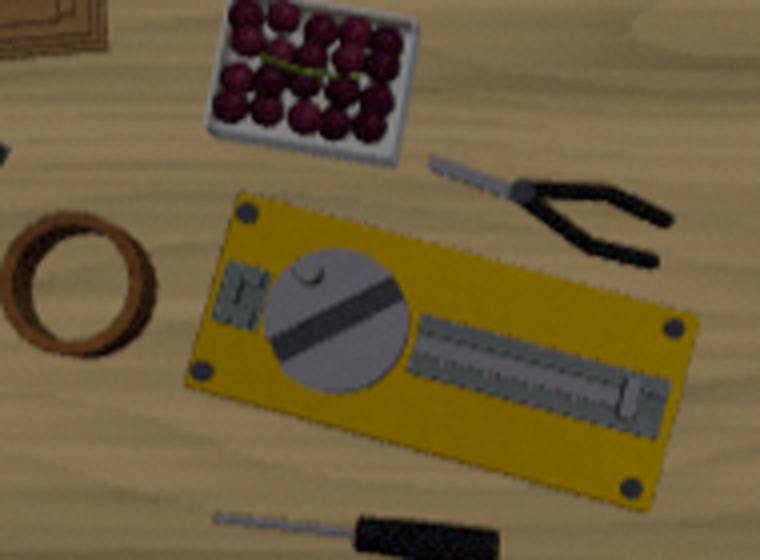

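View pics/scene0.png

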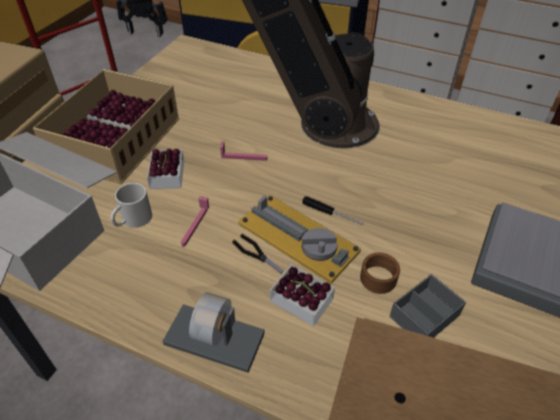

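The top picture shows:
- The lock, with its peg at about (239,196) and the keeper at (219,204).
- The steel bar in the grey channel, with its tab at (317,227) and its nose at (264,214).

Candidates for the bar are the grey one in the channel (317,227), the pink one at (375,185) and the pink one at (380,308). I choose the grey one in the channel, and the crop confirms it.

```bash
cat > fit.py <<'E'
from h import *
from scipy.optimize import least_squares
np.set_printoptions(precision=4,suppress=True)
def fit(im):
    h=cv2.cvtColor(im["color"],cv2.COLOR_RGB2HSV); m=cv2.inRange(h,(20,150,60),(32,255,255))
    cs=max(cv2.findContours(m,cv2.RETR_EXTERNAL,cv2.CHAIN_APPROX_NONE)[0],key=cv2.contourArea)
    P=np.array([atz(im,p,.016)[:2] for p in cv2.convexHull(cs)[:,0].astype(float)])
    (c,s,a)=cv2.minAreaRect((P*1000).astype(np.float32)); return np.array(c)/1e3,s,cv2.boxPoints((c,s,a))/1e3
E
python3 - <<'E'
from fit import *
im=robot.get_image("top"); c,s,b=fit(im); print(c,s)
e=max([b[1]-b[0],b[2]-b[1]],key=np.linalg.norm); u=e/np.linalg.norm(e); u*=np.sign(u[1]); v=np.array([-u[1],u[0]])
o=c+u*.0675; print("o",o,"u",u,np.degrees(np.arctan2(u[1],u[0])))
for n,z in dict(disc_peg=.068,bar_nose=.027,bar_tab=.07,channel_mouth=.02,keeper_stop=.026).items():
  for cam in("top","scene"):
    i2=im if cam=="top" else robot.get_image(cam)
    for r in robot.spot_point(cam,n):
        d=atz(i2,r["point"],z)[:2]-o
        if np.linalg.norm(d)<.25 and abs(d@v)<.06: print(n,cam,r["conf"],d@u,d@v)
E
```

```text
[0.5123 0.0699] (304.2115783691406, 129.955810546875)
o [0.5294 0.1352] u [0.2531 0.9675] 75.341286
disc_peg top 0.71 0.012411247850548474 -0.02517276015156497
disc_peg scene 0.57 0.025877289316080743 -0.03295454797014099
disc_peg scene 0.51 -0.025491721674998767 -0.02642282332333765
bar_nose top 0.89 -0.05697724968412093 -0.0042764443682628125
bar_nose scene 0.89 -0.04321768683148303 -0.0008462131728469427
bar_tab top 0.89 -0.18554899979933123 -0.0030909938971538913
bar_tab scene 0.7 -0.1929055444318762 0.0021363292105375346
channel_mouth top 0.58 -0.04432475604479255 0.007064697617141014
channel_mouth scene 0.63 -0.04951981670486608 0.005340089556765017
keeper_stop top 0.73 0.06321964967208472 0.0018967859244112208
keeper_stop scene 0.86 0.05720185816124829 0.0021203732372019135
```

Emit:
servo_tool(series=[[1,1,0,0,0,-0.1,1],[1,1,0,0,0,-0.1,1],[1,1,0,0,0,-0.1,1],[1,1,0,0,0,-0.1,1],[1,1,0,0,0,-0.09,1]])

```text
time_s: 2.52
tcp_pos: [0.2719, -0.4815, 0.2564]
tool_rot: [0.0, 0.992, -0.129, 0.0]
wrist_force: [1.1, -0.6, 0.2]
gripper_width: 0.0257
gripper_force: 0.0
```

Emit:
servo_tool(series=[[1,1,0,0,0,0,1],[1,1,0,0,0,0,1],[1,1,0,0,0,0,1],[1,1,0,0,0,0,1],[1,1,0,0,0,0,1]])

```text
time_s: 2.93
tcp_pos: [0.397, -0.3563, 0.2565]
tool_rot: [0.0, 0.992, -0.127, 0.0]
wrist_force: [0.3, -0.5, -0.2]
gripper_width: 0.0
gripper_force: 0.0
```

Emit:
servo_tool(series=[[1,1,0,0,0,0,1],[1,1,0,0,0,0,1],[1,1,0,0,0,0,1],[1,1,0,0,0,0,1],[1,1,0,0,0,0,1]])

```text
time_s: 3.35
tcp_pos: [0.5221, -0.2312, 0.2565]
tool_rot: [0.0, 0.992, -0.127, 0.0]
wrist_force: [0.2, -1.0, -0.4]
gripper_width: -0.0001
gripper_force: 0.0
```

Emit:
servo_tool(series=[[1,1,0,0,0,0,1],[1,1,0,0,0,0,1],[0,1,0,0,0,0,1],[0,1,0,0,0,0,1],[0,1,0,0,0,0,1]])

```text
time_s: 3.77
tcp_pos: [0.5712, -0.1063, 0.2561]
tool_rot: [0.0, 0.992, -0.127, -0.0]
wrist_force: [-0.2, 0.4, 0.5]
gripper_width: -0.0005
gripper_force: 0.0
```

Emit:
servo_tool(series=[[0,1,0,0,0,0,1],[0,1,0,0,0,0,1],[0,1,0,0,0,0,1],[0,1,0,0,0,0,1],[0,1,0,0,0,0,1]])

```text
time_s: 4.18
tcp_pos: [0.5709, 0.0185, 0.2564]
tool_rot: [0.0, 0.992, -0.127, 0.0]
wrist_force: [-0.1, 0.1, -0.1]
gripper_width: -0.0
gripper_force: 0.0
```

Emit:
servo_tool(series=[[0,1,0,0,0,0,1],[0,1,0,0,0,0,1],[0,1,0,0,0,0,1],[0,1,0,0,0,0,1],[0,1,0,0,0,0,1]])

```text
time_s: 4.6
tcp_pos: [0.5709, 0.1435, 0.2564]
tool_rot: [0.0, 0.992, -0.127, 0.0]
wrist_force: [0.2, -0.3, 0.3]
gripper_width: -0.0002
gripper_force: 0.0
```

Emit:
servo_tool(series=[[0,1,0,0,0,0,1],[0,0.8,-0.6,0,0,0,1],[0,0,-1,0,0,0,1],[0,0,-1,0,0,0,1],[0,0,-1,0,0,0,1]])

```text
time_s: 5.02
tcp_pos: [0.5709, 0.1879, 0.1655]
tool_rot: [-0.0, 0.992, -0.126, 0.0]
wrist_force: [0.1, 0.9, -0.2]
gripper_width: -0.0003
gripper_force: 0.0
```

Emit:
servo_tool(series=[[0,0,-1,0,0,0,1],[0,0,-1,0,0,0,1],[0,0,-1,0,0,0,1],[0,0,0,0,0,0,1],[0,0,0,0,0,0,1]])

```text
time_s: 5.43
tcp_pos: [0.5708, 0.1872, 0.0909]
tool_rot: [0.0, 0.992, -0.127, -0.001]
wrist_force: [-0.0, 0.6, 0.6]
gripper_width: 0.0002
gripper_force: 0.0
```

Run:
```python
from h import *
im=robot.get_image("scene"); c=im["color"][180:300,230:410,::-1]; c=cv2.resize(c,(720,480),interpolation=cv2.INTER_CUBIC)
im2=robot.get_image("top"); d=im2["color"][130:270,160:350,::-1]; d=cv2.resize(d,(720,530),interpolation=cv2.INTER_CUBIC)
cv2.imwrite("pics/a1.png",cv2.resize(np.vstack([c,d]),None,fx=.59,fy=.59))
```

```text
(no output)
```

View pics/a1.png

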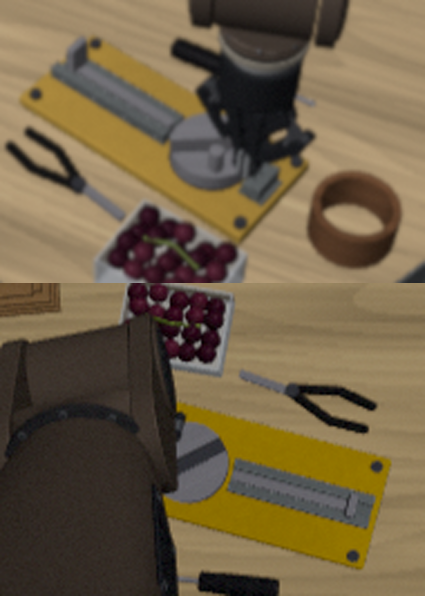

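The scene crop (upper panel) shows the shut fingers just beyond the peg at (217,158), above the keeper at (260,180). I lower the tool and push the peg in stages.

Emit:
servo_tool(series=[[0,0,-0.4,0,0,0,1],[0,0,-0.35,0,0,0,1],[0,0,0,0,0,0,1]])

```text
time_s: 5.78
tcp_pos: [0.5706, 0.1872, 0.0715]
tool_rot: [0.0, 0.992, -0.127, -0.001]
wrist_force: [-0.2, -0.3, 0.2]
gripper_width: 0.0003
gripper_force: 0.0
```

Emit:
servo_tool(series=[[-0.04,-0.24,0,0,0,0,1],[-0.04,-0.24,0,0,0,0,1],[-0.04,-0.24,0,0,0,0,1],[-0.04,-0.24,0,0,0,0,1],[-0.04,-0.24,0,0,0,0,1]])

```text
time_s: 6.2
tcp_pos: [0.568, 0.1572, 0.0736]
tool_rot: [-0.001, 0.992, -0.127, 0.003]
wrist_force: [4.9, 4.0, 0.6]
gripper_width: 0.0002
gripper_force: 2.8
```

Run:
```python
from h import *
s=robot.observe(); print(s["tcp_pos"],s["wrist_force"])
o=np.array([.5294,.1352]);u=np.array([.2531,.9675]);v=np.array([-u[1],u[0]])
im=robot.get_image("scene"); 
for r in robot.spot_point("scene","disc_peg"): d=atz(im,r["point"],.068)[:2]-o; print(r,d@u,d@v)
c=im["color"][200:280,260:370,::-1]; c=cv2.resize(c,(660,480),interpolation=cv2.INTER_CUBIC)
cv2.imwrite("pics/a2.png",c)
```

```text
[0.56802697 0.15719655 0.07361202] [4.91259862 4.03407009 0.58259141]
{'point': [313.1, 242.6], 'conf': 0.83} 0.004958920271854042 -0.03772620948274109
```

View pics/a2.png

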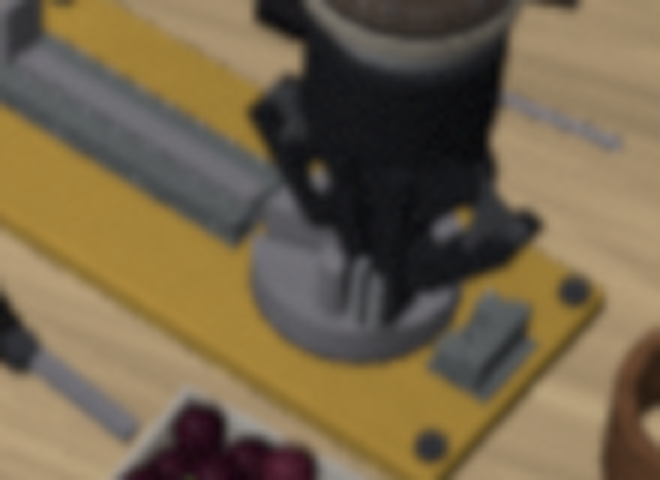

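The crop shows the finger against the peg at (330,285) and the slot nearly in line with the channel. I push a little more, then back off and measure the slot.

Emit:
servo_tool(series=[[-0.03,-0.12,0,0,0,0,1],[-0.03,-0.12,0,0,0,0,1],[0,0,0,0,0,0,1],[0.2,0.8,0,0,0,0,1],[0,0,1,0,0,0,1]])

```text
time_s: 6.72
tcp_pos: [0.568, 0.1723, 0.0943]
tool_rot: [0.001, 0.992, -0.127, -0.003]
wrist_force: [-0.7, 0.7, -1.0]
gripper_width: 0.0
gripper_force: 0.0
```

Emit:
servo_tool(series=[[0,0,1,0,0,0,1],[0,0,1,0,0,0,1],[-0.8,-1,1,0,0,0,1],[-0.8,-1,1,0,0,0,1],[-0.8,-1,0,0,0,0,1]])

```text
time_s: 7.13
tcp_pos: [0.5094, 0.0958, 0.2011]
tool_rot: [-0.0, 0.992, -0.126, 0.002]
wrist_force: [0.6, -0.8, 0.8]
gripper_width: 0.0002
gripper_force: 0.0
```

Emit:
servo_tool(series=[[-0.4,-1,0,0,0,0,1],[-0.4,-1,0,0,0,0,1],[0,-1,0,0,0,0,1],[0,-1,0,0,0,0,1],[0,-1,0,0,0,0,1]])

```text
time_s: 7.55
tcp_pos: [0.4887, -0.0298, 0.1976]
tool_rot: [0.0, 0.992, -0.127, -0.001]
wrist_force: [0.1, 0.1, -0.3]
gripper_width: 0.0001
gripper_force: 0.0
```

Emit:
servo_tool(series=[[0,-1,0,0,0,0,1],[0,-1,0,0,0,0,1],[0,-1,0,0,0,0,1],[0,-1,0,0,0,0,1],[0,0,0,0,0,0,1]])

```text
time_s: 7.97
tcp_pos: [0.4892, -0.1319, 0.1974]
tool_rot: [0.0, 0.992, -0.128, -0.0]
wrist_force: [-0.2, -0.3, 0.1]
gripper_width: 0.0002
gripper_force: 0.0
```

```bash
cat > rect.py <<'E'
from h import *
o=np.array([.5294,.1352]);u=np.array([.2531,.9675]);v=np.array([-u[1],u[0]])
def rectify(im,z,x0=-.24,x1=.1,y0=-.07,y1=.07,s=2.2):
    # lock-frame orthoview at height z: col=(x-x0)*1000*s, row=(y1-y)*1000*s
    L=np.array([[x0,y1],[x1,y1],[x1,y0],[x0,y0]])
    src=np.array([proj(im,[*(o+a*u+b*v),z]) for a,b in L],np.float32)
    dst=np.array([[(a-x0)*1000*s,(y1-b)*1000*s] for a,b in L],np.float32)
    return cv2.warpPerspective(im["color"],cv2.getPerspectiveTransform(src,dst),(int((x1-x0)*1000*s),int((y1-y0)*1000*s)),flags=cv2.INTER_CUBIC)
E
python3 - <<'E'
from rect import *
print(robot.observe()["tcp_pos"])
for cam in("top","scene"):
    im=robot.get_image(cam)
    for n,z in(("disc_peg",.068),("bar_nose",.027),("bar_tab",.07)):
        for r in robot.spot_point(cam,n):
            d=atz(im,r["point"],z)[:2]-o
            if abs(d@v)<.06 and abs(d@u)<.25: print(cam,n,r["conf"],d@u,d@v)
    if cam=="top": a=rectify(im,.038)
    else: b=rectify(im,.038)
cv2.imwrite("pics/a3.png",np.vstack([a,b])[:,:,::-1][:600])
E
```

```text
[ 0.48922397 -0.13188446  0.19737864]
top disc_peg 0.75 0.06015226874224028 0.0009387142125718029
top disc_peg 0.66 -5.487863704282595e-05 -0.0344027420232279
top bar_nose 0.77 -0.05331357247529906 -0.0014804772916258856
top bar_tab 0.74 -0.1816027381256367 -0.002037187333413451
scene disc_peg 0.9 0.006646698056005753 -0.03918014159463192
scene bar_nose 0.81 -0.05145205500357869 0.0019538733134236573
scene bar_tab 0.53 -0.1918004343022759 0.004464161346947596
scene bar_tab 0.51 -0.029597497765937356 -0.03840165527224436
```

View pics/a3.png

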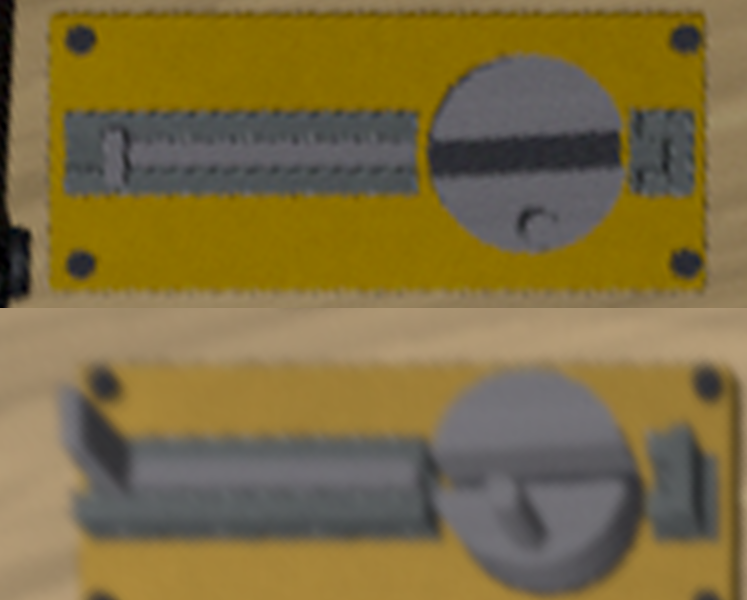

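The rectified top view shows the slot about 0.05 rad off line, from (430,160) to (618,151), which is within tolerance. The tab is at (115,157), so I now go behind it.

Emit:
servo_tool(series=[[-0.4,0.8,0,0,0,0,1],[-0.4,0.8,0,0,0,0,1],[0,0,-1,0,0,0,1],[0,0,-1,0,0,0,1],[0,0,-1,0,0,0,1]])

```text
time_s: 8.78
tcp_pos: [0.4696, -0.0879, 0.1223]
tool_rot: [0.0, 0.992, -0.126, 0.001]
wrist_force: [-0.7, -0.3, 0.5]
gripper_width: 0.0002
gripper_force: 0.0
```

Emit:
servo_tool(series=[[0,0,-1,0,0,0,1],[0,0,-1,0,0,0,1],[0,0,0,0,0,0,1]])

```text
time_s: 9.03
tcp_pos: [0.4682, -0.0878, 0.0694]
tool_rot: [-0.001, 0.992, -0.126, -0.003]
wrist_force: [-1.7, -0.2, 0.2]
gripper_width: 0.0004
gripper_force: 0.0
```

Run:
```python
from rect import *
s=robot.observe(); d=s["tcp_pos"][:2]-o; print(s["tcp_pos"],d@u,d@v)
im=robot.get_image("scene"); c=im["color"][150:280,210:370,::-1]; cv2.imwrite("pics/a4.png",cv2.resize(c,(640,520),interpolation=cv2.INTER_CUBIC))
```

```text
[ 0.46816927 -0.08783822  0.06937371] -0.2312869727625605 0.0027897552460015647
```

View pics/a4.png

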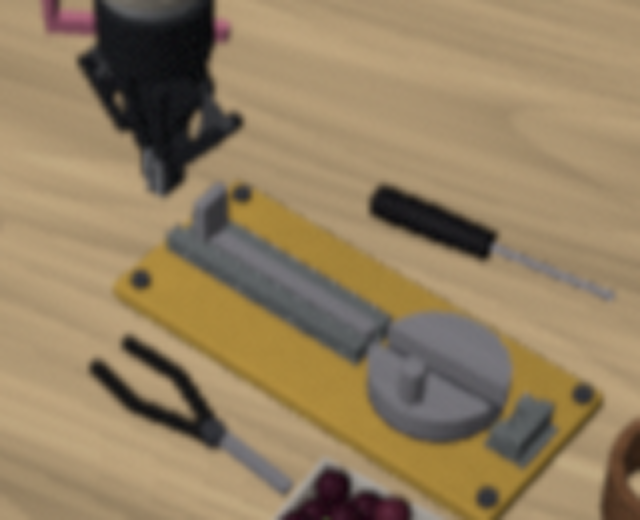

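The crop shows the fingers at (160,180), squarely behind the tab at (210,215), and the slot in line with the channel. I push the bar.

Emit:
servo_tool(series=[[0.15,0.46,0,0,0,0,1],[0.15,0.46,0,0,0,0,1],[0.15,0.46,0,0,0,0,1],[0.12,0.46,0,0,0,0,1],[0.12,0.46,0,0,0,0,1]])

```text
time_s: 9.5
tcp_pos: [0.4874, -0.0305, 0.074]
tool_rot: [0.0, 0.992, -0.127, 0.001]
wrist_force: [-1.0, -1.9, 2.0]
gripper_width: -0.0001
gripper_force: 1.5
```

Emit:
servo_tool(series=[[0.1,0.39,0,0,0,0,1],[0.1,0.39,0,0,0,0,1],[0.1,0.39,0,0,0,0,1],[0.1,0.39,0,0,0,0,1]])

```text
time_s: 9.83
tcp_pos: [0.497, 0.0087, 0.0728]
tool_rot: [0.0, 0.992, -0.127, 0.0]
wrist_force: [-1.2, -1.7, 2.3]
gripper_width: -0.0001
gripper_force: 1.4
```

Run:
```python
from rect import *
s=robot.observe(); d=s["tcp_pos"][:2]-o; print(s["tcp_pos"],d@u,d@v,s["wrist_force"])
```

```text
[0.49699736 0.00869382 0.07275024] -0.13059583372980088 -0.0006691564611652307 [-1.2130339  -1.663791    2.32335676]
```

Emit:
servo_tool(series=[[0.1,0.39,0,0,0,0,1],[0.1,0.39,0,0,0,0,1],[0.08,0.29,0,0,0,0,1],[0.05,0.2,0,0,0,0,1]])

```text
time_s: 10.17
tcp_pos: [0.5052, 0.0405, 0.0725]
tool_rot: [0.0, 0.992, -0.126, -0.0]
wrist_force: [-0.2, -2.3, 1.8]
gripper_width: 0.0002
gripper_force: 1.2
```

Emit:
servo_tool(series=[[0.02,0.1,0,0,0,0,1],[0.02,0.1,0,0,0,0,1]])

```text
time_s: 10.33
tcp_pos: [0.506, 0.0448, 0.0725]
tool_rot: [0.0, 0.992, -0.127, -0.0]
wrist_force: [0.3, -2.0, 0.9]
gripper_width: 0.0001
gripper_force: 1.1
```

Emit:
servo_tool(series=[[0.02,0.08,0,0,0,0,1],[0,0,0,0,0,0,1]])

```text
time_s: 10.5
tcp_pos: [0.5066, 0.0467, 0.0725]
tool_rot: [0.0, 0.992, -0.127, -0.0]
wrist_force: [0.5, -0.0, 1.3]
gripper_width: -0.0
gripper_force: 0.0
```

Emit:
servo_tool(series=[[0.02,0.08,0,0,0,0,1],[0.02,0.08,0,0,0,0,1]])

```text
time_s: 10.67
tcp_pos: [0.5072, 0.0499, 0.0726]
tool_rot: [0.001, 0.992, -0.127, -0.0]
wrist_force: [-6.3, -28.2, 7.8]
gripper_width: -0.0001
gripper_force: 14.9
```

Emit:
servo_tool(series=[[0.02,0.08,0,0,0,0,1],[0.02,0.08,0,0,0,0,1]])

```text
time_s: 10.83
tcp_pos: [0.507, 0.051, 0.0728]
tool_rot: [0.002, 0.992, -0.126, -0.002]
wrist_force: [-15.5, -66.0, 17.6]
gripper_width: -0.0
gripper_force: 33.9
```

The force rose sharply at the expected position, so the bar is home. I back off and check.

Emit:
servo_tool(series=[[-0.1,-0.4,0,0,0,0,1],[-0.25,-0.9,0,0,0,0,1],[-0.25,-0.9,0,0,0,0,1],[0,0,1,0,0,0,1],[0,0,1,0,0,0,1]])

```text
time_s: 11.25
tcp_pos: [0.4927, -0.0015, 0.1223]
tool_rot: [-0.0, 0.992, -0.128, -0.002]
wrist_force: [0.5, 0.2, 0.6]
gripper_width: 0.0
gripper_force: 0.0
```

Emit:
servo_tool(series=[[0,0,1,0,0,0,1],[0,-1,1,0,0,0,1],[0,-1,1,0,0,0,1],[0,-1,0,0,0,0,1],[0,-1,0,0,0,0,1]])

```text
time_s: 11.67
tcp_pos: [0.4939, -0.1016, 0.1992]
tool_rot: [0.0, 0.992, -0.127, 0.002]
wrist_force: [0.7, -0.4, -0.4]
gripper_width: 0.0002
gripper_force: 0.0
```

Emit:
servo_tool(series=[[0,-1,0,0,0,0,1],[0,-1,0,0,0,0,1],[0,-1,0,0,0,0,1],[0,0,0,0,0,0,1],[0,0,0,0,0,0,1]])

```text
time_s: 12.08
tcp_pos: [0.4933, -0.1762, 0.1974]
tool_rot: [-0.0, 0.992, -0.128, -0.0]
wrist_force: [-0.2, 0.2, 0.0]
gripper_width: -0.0004
gripper_force: 0.0
```

Run:
```python
from rect import *
for cam in("top","scene"):
    im=robot.get_image(cam)
    for n,z in(("disc_peg",.068),("bar_nose",.027),("bar_tab",.07)):
        for r in robot.spot_point(cam,n):
            d=atz(im,r["point"],z)[:2]-o
            if abs(d@v)<.06 and abs(d@u)<.25: print(cam,n,r["conf"],d@u,d@v)
    if cam=="top": a=rectify(im,.038)
    else: b=rectify(im,.038)
cv2.imwrite("pics/a5.png",np.vstack([a,b])[:,:,::-1][:600])
print(robot.observe()["tcp_pos"],robot.observe()["wrist_force"])
```

```text
top disc_peg 0.82 -0.0027881120891092076 -0.03363519937347575
top disc_peg 0.57 -0.05320608970778863 0.002085701183962434
top bar_nose 0.5 0.06957828018278667 -0.007019159443169227
top bar_tab 0.66 -0.0655149333108241 0.00010226760624886884
scene disc_peg 0.69 -0.0015976614044729176 -0.03701685742488291
scene bar_nose 0.73 0.06451525689389657 -0.005101906005243356
scene bar_tab 0.77 -0.07363749496932331 0.004182025673162887
scene bar_tab 0.64 0.039771671475141955 -0.05813187003701022
[ 0.49360409 -0.17488068  0.19763335] [ 0.03090224  0.31804074 -0.08727123]
```

View pics/a5.png

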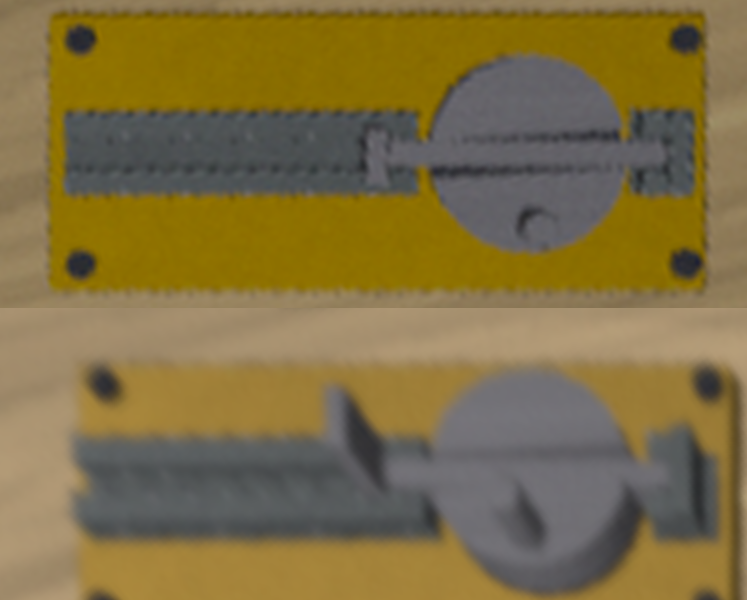

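The picture shows the bar through the slot with its nose (665,153) against the keeper's end stop, the slot in line, and the arm clear.

```bash
python3 -c "
from rig import robot
print(robot.job_done())"
```

```text
the job is handed in; nothing more can be done
None
```

I turned the disc into line (about 0.05 rad off) and pushed the bar through the slot until its nose was home against the keeper's end stop; the arm is clear and the job is handed in, though `job_done()` returned no verdict.

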